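# Find the flap that gives and push it open

### The job

Three of the four wells of the specimen collecting box are full, and their flaps will not budge. With closed fingertips, press the rubber pads of the flaps until you find the flap that rocks, and push that flap down into its well until it is fully open, so that the next cassettes can be dropped in. Lift nothing: do not pull any flap up, and leave the bottle, the beaker and the slide box where they stand.

Things in the scene. Friction and masses are not known exactly. Their poses are not given: they have to be found in the camera images.
- box: White specimen collecting box, fixed, 130 (its x) x 426 (its y) x 110 mm high. Origin: centre of its underside, on the bench. Its x points away from the robot. Four wells in a row along y, 102 mm apart, 82 x 88 mm and 104 mm deep, each under an aluminium flap. Three are full to the flap, so these flaps do not move; one has room. Nothing outside shows which; it differs from run to run.
- flap_1 (a joint): Flap 1, leftmost (+y): plate 78 (x) x 86 (y) x 4 mm. 0: shut and level, its top 108 mm above the bench. Positive: near (-x) edge swung down into the well, stop at 1.15 rad. Negative: near edge lifted, short far end dipped, stop at -0.5. A free flap turns under about 1.5 N on its pad, has no spring and stays where left; a blocked one yields under 0.05 rad.
- flap_1_pad (a point): Middle of the top of the round black rubber press pad (20 mm across, 2 mm thick) on flap 1: shut, it is 110 mm (level with the box's rim) above the bench, 44 mm from the hinge line towards the robot and 18 mm inside the flap's near edge. It moves with the flap.
- flap_1_hinge (a point): Middle of the hinge line of flap 1, 106 mm above the bench, at x = +24, y = +153 mm in the box; the line runs along the box's y. The flap reaches 62 mm from it towards the robot and 16 mm beyond it.
- flap_2 (a joint): Flap 2, second from the left: plate 78 (x) x 86 (y) x 4 mm. 0: shut and level, its top 108 mm above the bench. Positive: near (-x) edge swung down into the well, stop at 1.15 rad. Negative: near edge lifted, short far end dipped, stop at -0.5. A free flap turns under about 1.5 N on its pad, has no spring and stays where left; a blocked one yields under 0.05 rad.
- flap_2_pad (a point): Middle of the top of the round black rubber press pad (20 mm across, 2 mm thick) on flap 2: shut, it is 110 mm (level with the box's rim) above the bench, 44 mm from the hinge line towards the robot and 18 mm inside the flap's near edge. It moves with the flap.
- flap_2_hinge (a point): Middle of the hinge line of flap 2, 106 mm above the bench, at x = +24, y = +51 mm in the box; the line runs along the box's y. The flap reaches 62 mm from it towards the robot and 16 mm beyond it.
- flap_3 (a joint): Flap 3, third from the left: plate 78 (x) x 86 (y) x 4 mm. 0: shut and level, its top 108 mm above the bench. Positive: near (-x) edge swung down into the well, stop at 1.15 rad. Negative: near edge lifted, short far end dipped, stop at -0.5. A free flap turns under about 1.5 N on its pad, has no spring and stays where left; a blocked one yields under 0.05 rad.
- flap_3_pad (a point): Middle of the top of the round black rubber press pad (20 mm across, 2 mm thick) on flap 3: shut, it is 110 mm (level with the box's rim) above the bench, 44 mm from the hinge line towards the robot and 18 mm inside the flap's near edge. It moves with the flap.
- flap_3_hinge (a point): Middle of the hinge line of flap 3, 106 mm above the bench, at x = +24, y = -51 mm in the box; the line runs along the box's y. The flap reaches 62 mm from it towards the robot and 16 mm beyond it.
- flap_4 (a joint): Flap 4, rightmost (-y): plate 78 (x) x 86 (y) x 4 mm. 0: shut and level, its top 108 mm above the bench. Positive: near (-x) edge swung down into the well, stop at 1.15 rad. Negative: near edge lifted, short far end dipped, stop at -0.5. A free flap turns under about 1.5 N on its pad, has no spring and stays where left; a blocked one yields under 0.05 rad.
- flap_4_pad (a point): Middle of the top of the round black rubber press pad (20 mm across, 2 mm thick) on flap 4: shut, it is 110 mm (level with the box's rim) above the bench, 44 mm from the hinge line towards the robot and 18 mm inside the flap's near edge. It moves with the flap.
- flap_4_hinge (a point): Middle of the hinge line of flap 4, 106 mm above the bench, at x = +24, y = -153 mm in the box; the line runs along the box's y. The flap reaches 62 mm from it towards the robot and 16 mm beyond it.
- bottle: Blue plastic drinking bottle, 68 mm across, 190 mm tall, standing near the box's left (+y) end. Origin: centre of its underside. To be left alone.
- beaker: Clear plastic beaker, 60 mm across, 70 mm tall, near the box's right (-y) end. Origin: centre of its underside. To be left alone.
- slidebox: Green slide box 50 x 120 x 28 mm, lying beyond the box. Origin: centre of its underside. To be left alone.

How it is judged:
At the end, for the whole second after the job is handed in: One flap stands open by more than 1.0 rad (its stop is at 1.15) and is at rest; the other three are shut within 0.08 rad (((value of joint flap_1 above 1 rad and velocity of joint flap_1 below 0.1 rad/s and value of joint flap_2 between -0.08 and 0.08 rad and value of joint flap_3 between -0.08 and 0.08 rad and value of joint flap_4 between -0.08 and 0.08 rad) or (value of joint flap_2 above 1 rad and velocity of joint flap_2 below 0.1 rad/s and value of joint flap_1 between -0.08 and 0.08 rad and value of joint flap_3 between -0.08 and 0.08 rad and value of joint flap_4 between -0.08 and 0.08 rad) or (value of joint flap_3 above 1 rad and velocity of joint flap_3 below 0.1 rad/s and value of joint flap_1 between -0.08 and 0.08 rad and value of joint flap_2 between -0.08 and 0.08 rad and value of joint flap_4 between -0.08 and 0.08 rad) or (value of joint flap_4 above 1 rad and velocity of joint flap_4 below 0.1 rad/s and value of joint flap_1 between -0.08 and 0.08 rad and value of joint flap_2 between -0.08 and 0.08 rad and value of joint flap_3 between -0.08 and 0.08 rad))); the robot touches nothing.
It fails at once if a flap is lifted: its near edge is raised by more than 0.4 rad (value of joint any of flap_1, flap_2, flap_3, flap_4 below -0.4 rad).
It fails at once if the bottle, the beaker or the slide box is shifted or lifted by more than 20 mm (distance of any of bottle, beaker, slidebox from where it was at the start of the episode above 0.02 m).
It also fails if it takes over 45 s, if anything falls off the work surface, if the arm or the gripper's body presses on something with over 40 N, if the wrist force passes 120 N, or if a joint passes its speed limit or range.

### The arm

A 6-joint arm with a two-finger parallel gripper is mounted at the origin on the work surface. World frame = base frame: x ahead of the robot, y to its left, z up, the work surface at z = 0. Lengths are in m, angles in rad, forces in N, time in s.
With the tool pointing down it reaches from about 0.35 to 0.975 m from the base axis. Payload 4.9 kg.
Tool frame: the origin (TCP) lies at the very end of the fingers, on their centre line; the grasp point (between the pads) lies 19 mm behind it; z points along the fingers, y is the line along which they close (so a half turn about z gives the same grasp; the last joint's range is limited). The gripper opens to 85 mm and grips with 20 to 120 N. Pads are 22 mm wide; open, the fingers measure 114 mm over their backs; the gripper's body (76 mm by 85 mm) begins 54 mm behind the grasp point. The pads swing forward as they close: fully open they stand 13 mm farther back than shut.
Start: joints at [-1.425, 0.053, 1.613, -0, 1.476, -0.119], TCP at [0.164, -0.603, 0.231] pointing down, gripper open.
Joint ranges: [-3.01, 3.01], [-1.01, 2.22], [0.06, 2.58], [-1.02, 4.17], [0.09, 2.62], [-3.14, 3.14]. Speed limits (rad/s): [2.57, 2.57, 3.14, 3.14, 3.14, 3.14].

### API

Orientations are given as a rotation vector (axis times angle).
In Python, from station import get_obs, optics, ctrl gives the robot as it stands.
- The arm moves only by the shell command python3 -m pendant 'ROWS' [FORCE]. ROWS is JSON, a list of rows, each a list of 3 entries, a list of its own where there are three numbers: the shift along the tool's x, y, z in mm, then the turn, a rotation vector about the tool's x, y, z in rad, then the opening, from 0 (shut) to 1 (fully open). A call has 1 to 12 rows; each row shifts and turns the commanded pose from where the row before left it, along the tool's axes as they then stand; what a row does not reach is not made up. A row lasts 1/12 s, in which the tool goes at most 41.7 mm and 7.16 degrees, less where a joint would pass 70% of its speed; a pose out of reach is approached as far as the arm can. A call is refused whole if a number of a shift passes 41.7 or a number of a turn 0.125, either way. A call with a gripper value outside its range is refused whole. The fingers move at their own pace and stop on an object; FORCE is the grip in N (left out, the last holds). Time passes only in rows, so rows that do not move let the fingers close. It gives the time, the measured TCP pose, the force, the opening and the grip force at its end, in the units of the state.
- get_obs(): the state, without advancing time (a new reading comes with each control period).
- optics.get_image(name): name is "scene" or "top" or "wrist"; returns the picture (420x560x3 uint8, red, green, blue); there is no depth.
- optics.camera_model(name): a dict with "fx", "fy", "cx", "cy" (pixels), "cam_to_world" (4x4, takes a point from camera to world coordinates). Camera axes: x right, y up, looking along -z (the intrinsics and any distortion apply to the point x, -y, -z); pixel columns grow to the right and rows downward; lengths in m; the calibration is good to about 2 mm. The wrist camera is an equidistant fisheye: a pixel r from the principal point sees the ray r / f radians off the axis. A picture is of the moment at which its call begins: read the wrist's pose just before it. camera_model takes no time and is no camera call; for the wrist camera it gives the pose at the moment of the call.
- ctrl.finish_job(): hands the job in; it is judged then, once.
The state is a dict: "t": time; "q": joint angles; "dq": joint speeds; "effort": joint torques, N m; "tool_pos": TCP position; "tool_rot": TCP orientation; "contact_force": force on the tool from outside, world axes, zero at the start; "wrist_torque": the same for the moment, N m; "opening": finger opening in m; "grip_force": force on a finger pad.
Only numpy, scipy, OpenCV 4.12 (cv2) and the standard library are available. Lean on these libraries where they do the work, as an engineer would, in place of code of your own. Each camera call takes 0.05 s, during which the arm holds its last target. There are 200 camera calls.

## Working session

There is one attempt and no reset: what is moved stays moved. The work goes in short steps, Python scripts to look and compute and a shell command to move; the robot and the scene stay as the last step left them, time stands still between calls to the robot, and variables do not carry over. Pictures are saved under pics/ and viewed, at most 10 in all, crops included, and the job is handed in when it is done.

```bash
mkdir -p pics; python3 - <<'E'
from station import get_obs, optics
import cv2, numpy as np
for n in ("scene","top"):
    cv2.imwrite(f"pics/{n}0.png",optics.get_image(n)[:,:,::-1])
    m=optics.camera_model(n);print(n,m)
o=get_obs();print(o["t"],o["tool_pos"],o["tool_rot"],o["contact_force"])
E
```

```text
scene {'fx': 380.137104573301, 'fy': 380.137104573301, 'cx': 277.9191639581755, 'cy': 206.2629146182114, 'cam_to_world': array([[ 0.15632189, -0.79195648,  0.59022742,  1.19407646],
       [ 0.98770219,  0.12364588, -0.09568739, -0.06975366],
       [ 0.00280107,  0.59792695,  0.8015457 ,  0.86366915],
       [ 0.        ,  0.        ,  0.        ,  1.        ]])}
top {'fx': 440.7290949926102, 'fy': 440.7290949926102, 'cx': 279.26172497892793, 'cy': 211.90275685773085, 'cam_to_world': array([[ 1.39944877e-01,  9.69294701e-01, -2.02195977e-01,
         4.41552284e-01],
       [-9.90158995e-01,  1.37155216e-01, -2.78138809e-02,
        -1.35363477e-03],
       [ 7.72385493e-04,  2.04098576e-01,  9.78950037e-01,
         1.02166179e+00],
       [ 0.00000000e+00,  0.00000000e+00,  0.00000000e+00,
         1.00000000e+00]])}
0.1 [ 0.16350608 -0.60264372  0.2301544 ] [-3.11217916e+00 -4.14486016e-01 -1.34123243e-06] [-0.12671582 -0.3036531   0.47307102]
```

View pics/scene0.png

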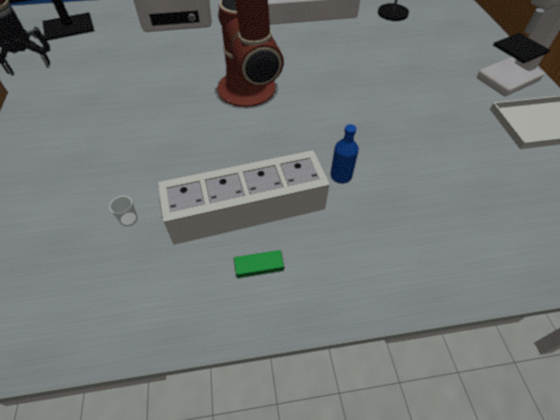

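View pics/top0.png

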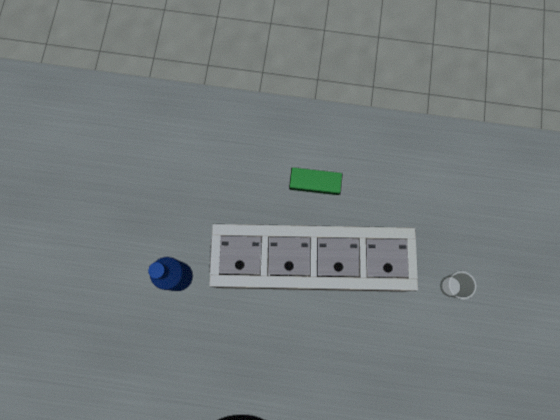

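```bash
cat > h.py <<'E'
from station import get_obs, optics
import cv2, numpy as np
from scipy.spatial.transform import Rotation as R
def proj(m):
    T=np.linalg.inv(m["cam_to_world"]);K=np.array([[m["fx"],0,m["cx"]],[0,m["fy"],m["cy"]],[0,0,1]])
    return K@np.diag([1,-1,-1])@T[:3]
def rel(p):  # mm in tool axes from TCP to world p
    o=get_obs();return R.from_rotvec(o["tool_rot"]).inv().apply(np.array(p)-o["tool_pos"])*1e3
E
python3 - <<'E'
from h import *
def cen(n,g,w=8):
    im=cv2.imread(f"pics/{n}0.png",0).astype(float);out=[]
    for x,y in g:
        c=im[y-w:y+w+1,x-w:x+w+1];v,u=np.mgrid[y-w:y+w+1,x-w:x+w+1]
        k=np.clip(60-c,0,None);out.append([(k*u).sum()/k.sum(),(k*v).sum()/k.sum()])
    return np.array(out)
a=cen("top",[(239,265),(289,266),(338,267),(388,268)],7); b=cen("scene",[(298,166),(261,172),(223,182),(184,190)],5)
print(a,b)
X=cv2.triangulatePoints(proj(optics.camera_model("top")),proj(optics.camera_model("scene")),a.T,b.T);X=(X[:3]/X[3]).T
print(X.round(4)); d=X[0]-X[3]; print("box yaw",np.arctan2(-d[0],d[1]),np.linalg.norm(d))
np.save("pads.npy",X)
o=get_obs();M=R.from_rotvec(o["tool_rot"]).as_matrix();print(M.round(3))
for p in X: print(rel(p).round())
E
```

```text
[[239.07789179 264.49347015]
 [288.49717514 265.51035782]
 [337.90027701 266.45614035]
 [387.41192917 267.47670084]] [[297.26465662 165.41541039]
 [260.50166113 173.18272425]
 [222.52835821 181.19402985]
 [183.24285714 189.44857143]]
[[ 0.5089  0.0924  0.1069]
 [ 0.5211 -0.0092  0.1067]
 [ 0.5335 -0.1107  0.1067]
 [ 0.5457 -0.2122  0.1066]]
box yaw 0.12004300263368702 0.30682635912623474
[[ 0.965  0.262 -0.   ]
 [ 0.262 -0.965  0.002]
 [ 0.    -0.002 -1.   ]]
[ 515. -580.  124.]
[ 500. -479.  124.]
[ 486. -378.  124.]
[ 471. -277.  124.]
```

```bash
python3 -m pendant '[[[0,0,0],[0,0,0.073],0],[[0,0,0],[0,0,0.072],0],[[30,-24,0],[0,0,0],0],[[30,-24,0],[0,0,0],0],[[30,-24,0],[0,0,0],0],[[30,-24,0],[0,0,0],0],[[30,-24,0],[0,0,0],0],[[30,-24,0],[0,0,0],0],[[30,-24,0],[0,0,0],0],[[30,-24,0],[0,0,0],0],[[30,-24,0],[0,0,0],0],[[30,-24,0],[0,0,0],0]]'
python3 -c "
from h import *
for p in np.load('pads.npy'): print(rel(p).round(1))"
```

```text
t: 1.1
tool_pos: [0.4336, -0.3273, 0.2309]
tool_rot: [-3.136, -0.188, 0.001]
contact_force: [0.4, -0.7, -0.9]
opening: 0.0004
grip_force: 0.0
[ 125.  -407.6  124.1]
[ 125.  -305.3  124.3]
[ 125.1 -203.1  124.3]
[ 125.1 -100.8  124.3]
```

```bash
python3 -m pendant '[[[31,-25,0],[0,0,0],0],[[31,-25,0],[0,0,0],0],[[31,-25,0],[0,0,0],0],[[32,-26,0],[0,0,0],0],[[0,0,30],[0,0,0],0],[[0,0,30],[0,0,0],0],[[0,0,30],[0,0,0],0],[[0,0,15],[0,0,0],0],[[0,0,0],[0,0,0],0],[[0,0,0],[0,0,0],0]]'
python3 -c "
from h import *
for n in ('scene','wrist'): cv2.imwrite(f'pics/{n}1.png',optics.get_image(n)[:,:,::-1])
for p in np.load('pads.npy'): print(rel(p).round(1))"
```

```text
t: 1.93
tool_pos: [0.5439, -0.2134, 0.125]
tool_rot: [-3.134, -0.188, 0.004]
contact_force: [0.3, -0.1, 0.3]
opening: 0.0
grip_force: 0.0
[ 1.00e-01 -3.09e+02  2.07e+01]
[ 1.000e-01 -2.067e+02  2.110e+01]
[   0.2 -104.5   21.3]
[ 0.2 -2.2 21.4]
```

View pics/wrist1.png

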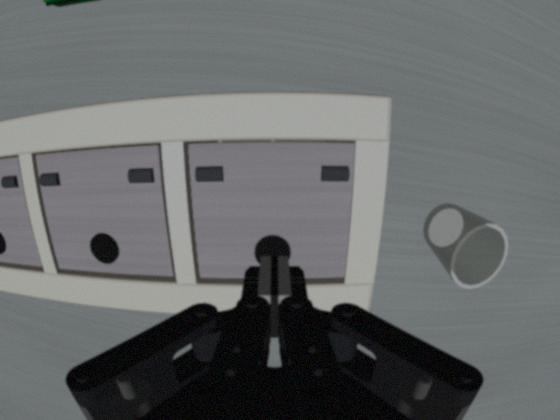

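The wrist view shows the closed fingertips at (275,258) right by pad 4 at (272,248). Beaker clear at right (480,250). Press.

```bash
python3 -m pendant '[[[0,-2,6],[0,0,0],0],[[0,0,6],[0,0,0],0],[[0,0,2],[0,0,0],0],[[0,0,1],[0,0,0],0],[[0,0,1],[0,0,0],0],[[0,0,0],[0,0,0],0]]'
```

```text
t: 2.53
tool_pos: [0.5445, -0.2119, 0.1102]
tool_rot: [3.136, 0.188, -0.0]
contact_force: [0.5, -0.1, 0.3]
opening: -0.0
grip_force: 0.0
```

```bash
python3 -m pendant '[[[0,0,1],[0,0,0],0],[[0,0,1],[0,0,0],0],[[0,0,1],[0,0,0],0],[[0,0,0],[0,0,0],0]]'
```

```text
t: 2.87
tool_pos: [0.5445, -0.212, 0.1073]
tool_rot: [3.136, 0.188, 0.0]
contact_force: [-0.3, -0.1, 0.5]
opening: 0.0003
grip_force: 0.4
```

```bash
python3 -m pendant '[[[0,0,1],[0,0,0],0],[[0,0,1],[0,0,0],0],[[0,0,1],[0,0,0],0],[[0,0,0],[0,0,0],0]]'
```

```text
t: 3.2
tool_pos: [0.5446, -0.2119, 0.1041]
tool_rot: [3.136, 0.188, 0.0]
contact_force: [-0.5, -0.3, -0.2]
opening: 0.0003
grip_force: 0.2
```

```bash
python3 -m pendant '[[[0,0,1],[0,0,0],0],[[0,0,1],[0,0,0],0],[[0,0,1],[0,0,0],0],[[0,0,0],[0,0,0],0]]'
python3 -c "
from h import *
im=optics.get_image('wrist')[:,:,::-1]; cv2.imwrite('pics/w2.png',cv2.resize(im[80:300,0:400],None,fx=2,fy=2))"
```

```text
t: 3.53
tool_pos: [0.5447, -0.2119, 0.1012]
tool_rot: [3.136, 0.188, 0.001]
contact_force: [0.4, -0.9, -0.1]
opening: -0.0001
grip_force: 0.2
```

View pics/w2.png

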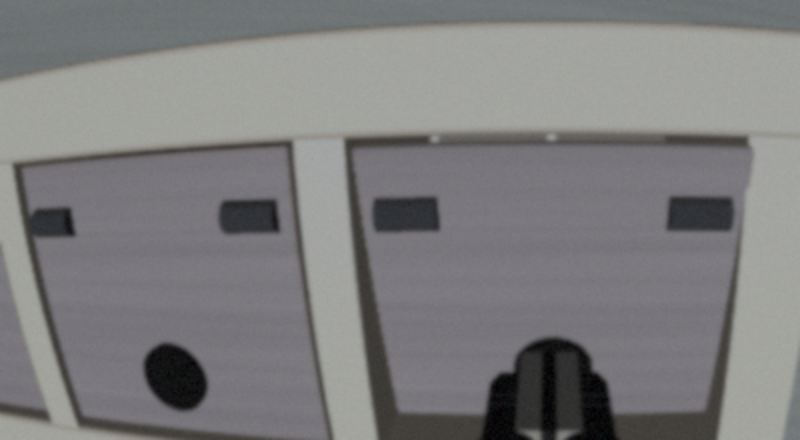

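Flap 4's near edge has dropped (gaps at its sides and front, x≈370–740 in the crop), while flap 3 stays level: it is the free one. Push on along its arc.

```bash
python3 -m pendant '[[[0,0,3],[0,0,0],0],[[0,0,3],[0,0,0],0],[[0,0,3],[0,0,0],0],[[1,0,3],[0,0,0],0],[[1,0,3],[0,0,0],0],[[1,0,3],[0,0,0],0],[[2,0,3],[0,0,0],0],[[2,0,3],[0,0,0],0],[[2,0,3],[0,0,0],0],[[0,0,0],[0,0,0],0]]'
```

```text
t: 4.42
tool_pos: [0.5532, -0.2104, 0.0732]
tool_rot: [-3.135, -0.188, 0.002]
contact_force: [0.7, 0.5, -0.3]
opening: -0.0
grip_force: 0.0
```

```bash
python3 -m pendant '[[[1,0,2],[0,0,0],0],[[1,0,2],[0,0,0],0],[[1,0,2],[0,0,0],0],[[1,0,2],[0,0,0],0],[[0,0,0],[0,0,0],0]]'; python3 -m pendant '[[[0,0,2],[0,0,0],0],[[0,0,2],[0,0,0],0],[[0,0,0],[0,0,0],0]]'; python3 -c "
from h import *
im=optics.get_image('wrist')[:,:,::-1]; cv2.imwrite('pics/w3.png',cv2.resize(im[80:300,100:500],None,fx=2,fy=2))"
```

```text
t: 4.83
tool_pos: [0.5573, -0.2101, 0.0657]
tool_rot: [-3.136, -0.188, 0.001]
contact_force: [0.2, 0.5, -0.0]
opening: 0.0001
grip_force: 0.0
t: 5.08
tool_pos: [0.5572, -0.2103, 0.0619]
tool_rot: [-3.136, -0.188, 0.001]
contact_force: [-0.8, 1.4, 1.2]
opening: 0.0001
grip_force: 0.5
```

View pics/w3.png

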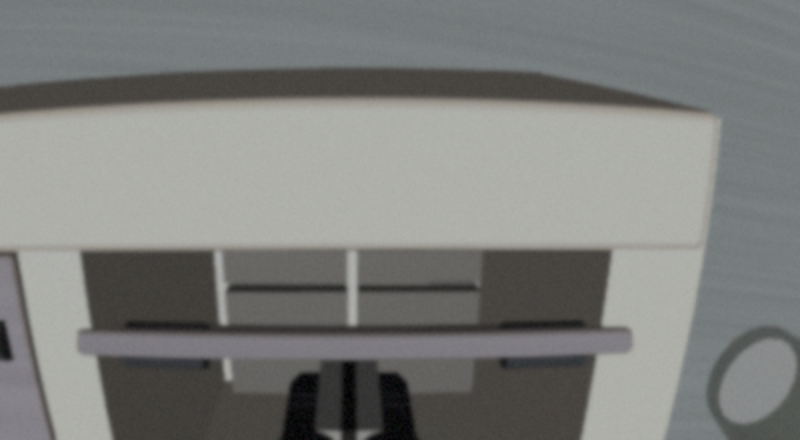

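The flap is seen nearly edge-on (row 340), so it is steep; press in +x to the stop.

```bash
for i in 1; do python3 -m pendant '[[[1,0,0],[0,0,0],0],[[1,0,0],[0,0,0],0],[[0,0,0],[0,0,0],0]]'; python3 -m pendant '[[[1,0,0],[0,0,0],0],[[1,0,0],[0,0,0],0],[[0,0,0],[0,0,0],0]]'; done
```

```text
t: 5.38
tool_pos: [0.5575, -0.2103, 0.0618]
tool_rot: [-3.136, -0.188, 0.008]
contact_force: [-7.7, -1.6, 3.7]
opening: -0.0002
grip_force: 4.2
t: 5.63
tool_pos: [0.5578, -0.2102, 0.0617]
tool_rot: [-3.135, -0.189, 0.016]
contact_force: [-13.2, -1.4, 7.8]
opening: -0.0003
grip_force: 7.9
```

Stop reached (force rises, no motion). Back off and rise.

```bash
python3 -m pendant '[[[-5,0,0],[0,0,0],0],[[-5,0,0],[0,0,0],0],[[-5,0,0],[0,0,0],0],[[0,0,-10],[0,0,0],0],[[0,0,-20],[0,0,0],0],[[0,0,-30],[0,0,0],0],[[0,0,-30],[0,0,0],0],[[0,0,-30],[0,0,0],0],[[0,0,-30],[0,0,0],0],[[0,0,0],[0,0,0],0],[[0,0,0],[0,0,0],0]]'; python3 -c "
from h import *
a=optics.get_image('wrist')[:,:,::-1];b=optics.get_image('top')[:,:,::-1]
cv2.imwrite('pics/end.png',np.vstack([a[100:340],b[150:340]]))"
```

```text
t: 6.55
tool_pos: [0.5482, -0.2123, 0.2163]
tool_rot: [3.133, 0.188, 0.009]
contact_force: [0.1, 0.6, -1.1]
opening: -0.0
grip_force: 0.0
```

View pics/end.png

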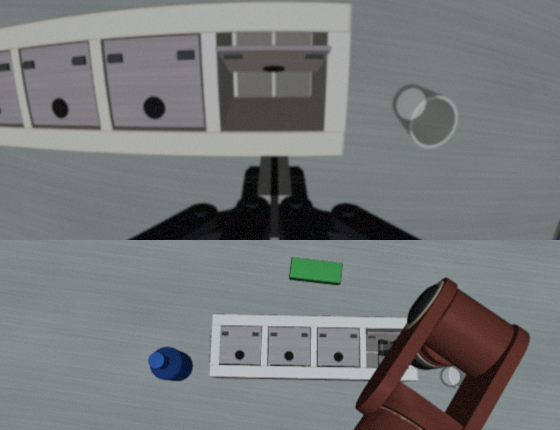

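The flap hangs steeply open, with its pad at wrist pixel (274,169), the other flaps are shut and nothing else has shifted. Check the angle numerically.

```bash
python3 - <<'E'
from h import *
m=optics.camera_model("wrist");T=np.linalg.inv(m["cam_to_world"])
def px(P):
    x,y,z=(T@np.r_[P,1])[:3];y,z=-y,-z;r=np.hypot(x,y);k=np.arctan2(r,z)/r
    return m["cx"]+m["fx"]*k*x,m["cy"]+m["fy"]*k*y
X=np.load("pads.npy");bx=np.array([.9928,.1198,0]);z=np.array([0,0,1.])
for i in (2,3):
  p=X[i].copy();p[2]=.110;h=p+.044*bx-.004*z
  for t in (0,.8,.9,1.,1.05,1.1,1.15):
    c,s=np.cos(t),np.sin(t);print(i+1,t,*[np.round(px(h+u*(-c*bx-s*z)+n*(-s*bx+c*z)),1) for u,n in ((.044,.004),(.062,.002),(-.016,.002))])
im=cv2.imread("pics/end.png");cv2.imwrite("pics/end2.png",cv2.resize(im[20:140,200:360],None,fx=5,fy=5))
E
```

```text
3 0 [152.2 207.7] [155.6 226.9] [146.3 135.4]
3 0.8 [163.2 185.4] [169.  192.6] [141.7 145.1]
3 0.9 [164.  181.3] [169.9 187. ] [141.4 147. ]
3 1.0 [164.7 177. ] [170.6 181.1] [141.2 149. ]
3 1.05 [165.  174.8] [170.9 178.1] [141.1 150. ]
3 1.1 [165.2 172.6] [171.1 175.1] [141. 151.]
3 1.15 [165.4 170.4] [171.3 172.1] [141.  152.1]
4 0 [275.1 207.7] [275.1 227.7] [275.1 131.5]
4 0.8 [275.  184.4] [275.  192.1] [275.1 141.4]
4 0.9 [275.  180.2] [274.9 186.2] [275.1 143.4]
4 1.0 [275.  175.8] [274.9 180.1] [275.2 145.5]
4 1.05 [275.  173.5] [274.9 177.1] [275.2 146.6]
4 1.1 [275.  171.2] [274.9 174. ] [275.2 147.6]
4 1.15 [275.  168.9] [274.9 170.8] [275.2 148.7]
```

View pics/end2.png

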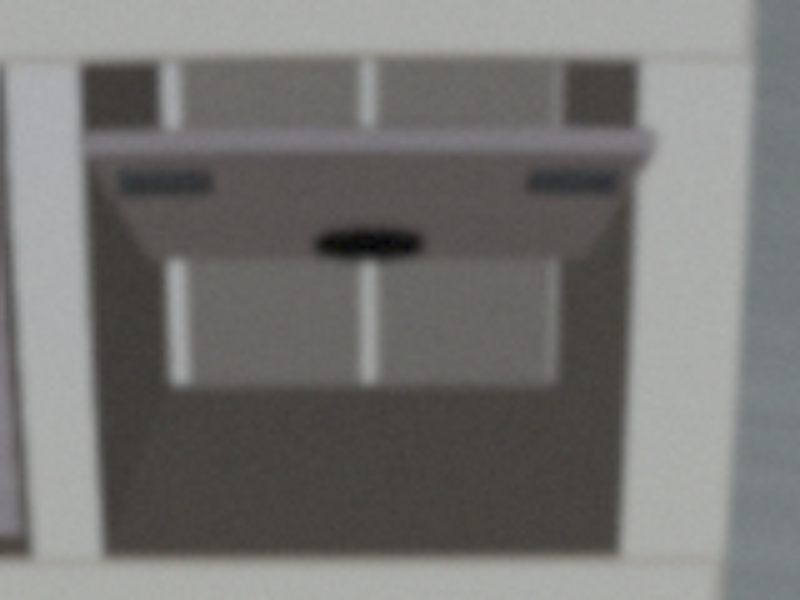

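The pad is at row 243/5+120 = 168.6, which gives 1.15 rad. The near edge at row 171.6 agrees, so the flap is fully open.

```bash
python3 -c "
from station import ctrl; print(ctrl.finish_job())"
```

```text
the job is handed in; nothing more can be done
None
```

Flap 4 (rightmost) was the free one. It is pushed open to its stop at about 1.15 rad, measured from the wrist camera. The other three flaps look shut, the bottle, beaker and slide box look unmoved, and the job was handed in at about 6.7 s with the arm clear; no verdict came back.

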